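Push the worn flange bearing under the scrap chute's spring flap

ROBOT

A 7-joint arm with a two-finger parallel gripper is mounted at the origin on the work surface. World frame = base frame: x ahead of the robot, y to its left, z up, the work surface at z = 0. Lengths are in m, angles in rad, forces in N, time in s.
With the tool pointing down it reaches from about 0.4 to 0.85 m from the base axis. Payload 10.4 kg.
Tool frame: the origin (TCP) lies between the finger pads; the fingertips stand manip.finger_overhang ahead of it and the grasp point (between the pads) lies 11 mm behind it (manip.finger_overhang is the distance from the TCP to the fingertips, in m); x points along the fingers, z is the direction in which the jaws open and shut, and the axes are right-handed (so a half turn about x gives the same grasp; the last joint's range is limited). The gripper opens to 85 mm and grips with 20 to 120 N. Pads are 22 mm wide; open, the fingers measure 114 mm over their backs; the gripper's body (76 mm by 85 mm) begins 54 mm behind the grasp point. The pads swing forward as they close: fully open they stand 13 mm farther back than shut.
Start: joints at [-1.246, 0.332, -0.065, 1.46, 0.022, 1.35, -0.088], TCP at [0.213, 0.588, 0.213] pointing down, gripper open.
Joint ranges: [-2.6, 2.6], [-0.5, 2.12], [-1.47, 1.34], [0.16, 2.42], [-1.27, 4.41], [0.06, 2.06], [-2.6, 2.6]. Speed limits (rad/s): [2.22, 2.22, 2.79, 2.79, 3.14, 3.14, 3.14].

INTERFACE

Orientations are given as a unit quaternion [x, y, z, w].
In Python, from workcell import get_obs, camera, workorder, manip gives the robot as it stands. The module is installed in compiled form; this text tells all that it offers.
- The arm moves only by the tool play_rows, never from a script. Its argument "increments" is text: rows parted by semicolons, each of 4 numbers parted by spaces: the shift along the tool's x, y, z in m, then the turn about the tool's x in rad. A call has 1 to 20 rows; each row shifts and turns the pose as measured when the row begins, along the tool's axes as they then stand; what a row does not reach is not made up. A row lasts 1/10 s, in which the tool goes at most 50 mm and 8.59 degrees, less where a joint would pass 70% of its speed; a pose out of reach is approached as far as the arm can. A call is refused whole if a number of a shift passes 0.05 or a number of a turn 0.15, either way. A call with a gripper value outside its range is refused whole. "hand" is the gripper command: -1 is fully open, 1 is shut, values between are in proportion, set as the call begins (left out, the last holds). The fingers move at their own pace and stop on an object; "squeeze" is the grip in N (left out, the last holds). Time passes only in rows, so rows that do not move let the fingers close. It gives the time, the measured TCP pose, the force and the opening at its end, in the units of the state.
- get_obs(): the state, without advancing time (a new reading comes with each control period).
- camera(name): name is "scene" or "top"; returns a dict with "img" (384x512x3 uint8, blue, green, red), "fov_y" (degrees; the focal length in pixels is half the picture's height over the tangent of half this angle, whatever the lens; pixels are square), "cx", "cy" (the principal point, pixels), "R" (3x3) and "t" (3): a world point X has camera coordinates R X + t. Camera axes: x right, y down, z forward; pixel columns grow to the right and rows downward; lengths in m; the calibration is good to about 2 mm. A picture is of the moment at which its call begins. There is no depth.
- workorder.hand_in(): hands the job in, once; it reports no verdict.
The state is a dict: "clock": time; "joint_pos": joint angles; "joint_velocities": joint speeds; "tau": joint torques, N m; "position": TCP position; "ee_rot": TCP orientation; "ft_force": force on the tool from outside, world axes, zero at the start; "torque": the same for the moment, N m; "grip_width": opening from 0.0 (shut) to 1.0 (fully open).
Only numpy, scipy, OpenCV 4.12 (cv2) and the standard library are available. Lean on these libraries where they do the work, as an engineer would, in place of code of your own. Each camera call takes 0.05 s, during which the arm holds its last target.

TASK

Press down the long thumb plate of the scrap chute with one fingertip so that its spring flap stands open, and keep it down while the other fingertip pushes the worn flange bearing along the ledge and under the flap until it drops into the box. Then let go and move clear so that the flap springs shut. Only press and push: do not pick the bearing up, and leave the other parts standing where they are.

Things in the scene. Friction and masses are not known exactly. Their poses are not given: they have to be found in the camera images.
- chute: Sizes here are in mm. Fixed pine scrap chute, 260 long (x), 125 wide (y). Origin: on the table under the shut flap's front face, mid channel. +x is the push direction, +y left. A level ledge, floor 80 above the table, runs from x -150 (open end) to -8 between rails with inner faces at y -25 and +25, 4 thick, tops 92 above the table.
- box_floor (a point): Middle of the box floor behind the ledge, 6 above the table. The box inside spans chute x -8 to 105, y -25 to +25; the flap covers x 0 to 55, clear acrylic the rest and its back. A part whose centre is pushed past chute x -8 (the ledge end) tips off the ledge and drops in.
- flap_hinge (a joint): Steel flap and thumb plate, one rigid rocker: 0 shut (sprung), 0.5 rad wide open (hard stop). Hinge line along chute x, at chute y +41, 83 above the table; flap to its right over the channel, thumb plate to its left. Pushing a part against the shut flap cannot open it. At 0.4 or more the bearing passes beneath.
- flap_skirt (a point): Middle of the lower edge of the flap's front skirt: 24 wide (chute y -23 to +1), 3 thick, 2 above the ledge when shut. The flap's roof (96 to 99 above the table when shut) runs 55 back from it; wide open its upper edge stands 131 above the table at chute y about -18. Keep fingers in the channel in front of the skirt (chute x below 0), the gripper's body above that edge.
- flap: The rocker of flap and thumb plate together. Origin: on the hinge line (chute x 0); its axes are the chute's axes when shut and turn with it.
- thumb_plate (a point): Thumb plate: point on its upper face, mid length, 31 from the hinge line. Plate 145 long (chute x -140 to +5), 4 thick, reaching from the hinge to 50 left of it. Shut it slopes up to the left by 0.5 rad; fully down it is level, 85 above the table. Takes about 3 to 5 N there; press anywhere along it, a fingertip may slide on it.
- bearing: Worn dark steel flange bearing lying flat on the ledge in the channel: square plate 44 by 44, 12 thick, four bolt holes, round boss 32 diameter rising 3 above the plate; about 140 g. Origin: centre of its underside; x and y along its sides. Its centre starts 40 to 75 in front of (-x) the flap; the side facing the robot is flat.
- tube_a: Bystander: aluminium spacer tube, 30 diameter, 60 tall, standing on the table beside the chute. Origin: centre of its underside.
- tube_b: Bystander: second such spacer tube, same size.
- sleeve: Bystander: white ceramic bearing sleeve, 34 diameter, 36 tall, standing on the table. Origin: centre of its underside.
- cap: Bystander: orange feeder hopper cap, 68 diameter with a knob, 36 tall, on the table. Origin: centre of its underside.

How it is judged:
By the outcome, as a careful person would: the job done as asked, in the order asked, and still so for the second after the job is handed in, with the robot touching nothing.
It also fails if it takes over 45 s, if anything falls off the work surface, if the arm or the gripper's body presses on something with over 40 N, if the wrist force passes 120 N, or if a joint passes its speed limit or range.

## Working session

There is one attempt and no reset: what is moved stays moved. The work goes in short steps, Python scripts to look and compute and a tool call to move; the robot and the scene stay as the last step left them, time stands still between calls to the robot, and variables do not carry over. Pictures are saved under pics/ and viewed, and the job is handed in when it is done.

Besides the shell and the picture viewer there is one more tool, called by a JSON object that holds its "op" and its "data", one argument or row to a line. play_rows: Moves the arm, as the interface text tells. Its arguments: {"type":"object","properties":{"increments":{"type":"string"},"hand":{"type":"number"},"squeeze":{"type":"number"}},"required":["increments"]}

```bash
mkdir -p pics; python3 - <<'E'
from workcell import get_obs, camera, workorder, manip
import cv2
print(manip.finger_overhang, [a for a in dir(manip) if a[0]!='_'])
o=get_obs()
for k,v in o.items(): print(k,v)
for n in("scene","top"):
    c=camera(n); cv2.imwrite(f"pics/{n}0.png",c["img"]); print(n,c["fov_y"],c["cx"],c["cy"],c["R"],c["t"])
E
```

```text
0.008 ['MotionError', 'finger_overhang']
clock 0.0
joint_pos [-1.24561893  0.33287676 -0.06470004  1.46092303  0.02158536  1.34991059
 -0.08850862]
joint_velocities [ 6.01137461e-04  4.29674694e-04  1.27665558e-04  3.41558472e-04
 -1.29517564e-04 -1.99917551e-05 -2.43033313e-04]
tau [-1.48121940e-04 -6.25425768e+01  4.92014852e-02 -3.91615891e+01
  1.62466429e-02  9.62122431e-03  1.85926018e-05]
position [0.21287116 0.58720768 0.21182163]
ee_rot [-0.40625886  0.57936579  0.40565175  0.57856346]
ft_force [-0.22326074  0.01105928 -0.70640262]
torque [-0.04684167  0.01932153  0.00439965]
grip_width 0.9999104687970204
scene 56.91761443264165 254.38976410427648 191.74686038075973 [[-0.6605376   0.75061806 -0.01620541]
 [ 0.48798565  0.41281976 -0.76905777]
 [-0.57057873 -0.51589958 -0.63897381]] [ 0.36777399 -0.22700707  1.07949596]
top 57.199906438887915 257.1773054581961 187.22082011849105 [[ 0.00174543 -0.99858847  0.05308496]
 [-0.99724976 -0.00567144 -0.07389684]
 [ 0.0740936  -0.05280998 -0.99585202]] [0.02813684 0.58937995 0.68204942]
```

View pics/scene0.png

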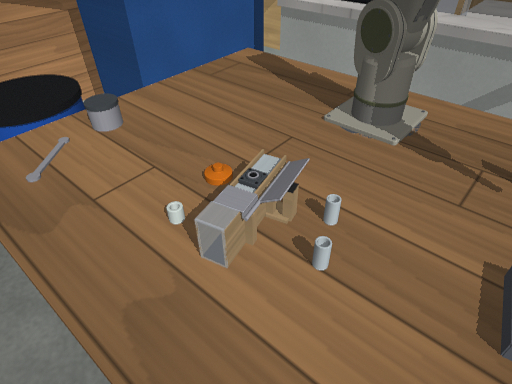

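View pics/top0.png

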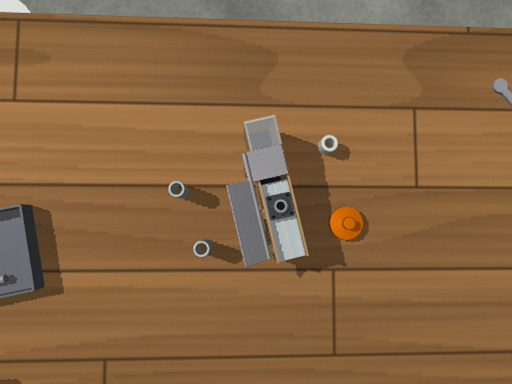

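The top view shows the chute around (265,190), with its push direction up and slightly left. The bearing is at about (281,206), the plate at (248,222), tubes at (178,189) and (202,248), the sleeve at (329,145) and the cap at (347,223). I'll enlarge it to measure.

```bash
cat > h.py <<'E'
import numpy as np, cv2
from workcell import get_obs, camera
def cam(n):
    c=camera(n); c["f"]=c["img"].shape[0]/2/np.tan(np.radians(c["fov_y"]/2)); c["R"]=np.array(c["R"]);c["t"]=np.array(c["t"]); return c
def ray(c,u,v):
    d=c["R"].T@np.array([(u-c["cx"])/c["f"],(v-c["cy"])/c["f"],1]); return -c["R"].T@c["t"],d
def on(c,u,v,z):
    o,d=ray(c,u,v); return o+d*(z-o[2])/d[2]
def pr(c,X):
    p=c["R"]@np.array(X)+c["t"]; return p[0]/p[2]*c["f"]+c["cx"],p[1]/p[2]*c["f"]+c["cy"]
E
python3 - <<'E'
from h import *
i=cv2.imread("pics/top0.png"); j=cv2.imread("pics/scene0.png")
cv2.imwrite("pics/t1.png",cv2.resize(i[105:275,160:380],None,fx=3.5,fy=3.5,interpolation=cv2.INTER_CUBIC))
cv2.imwrite("pics/s1.png",cv2.resize(j[140:275,180:350],None,fx=4.4,fy=4.4,interpolation=cv2.INTER_CUBIC))
E
```

```text
(no output)
```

View pics/t1.png

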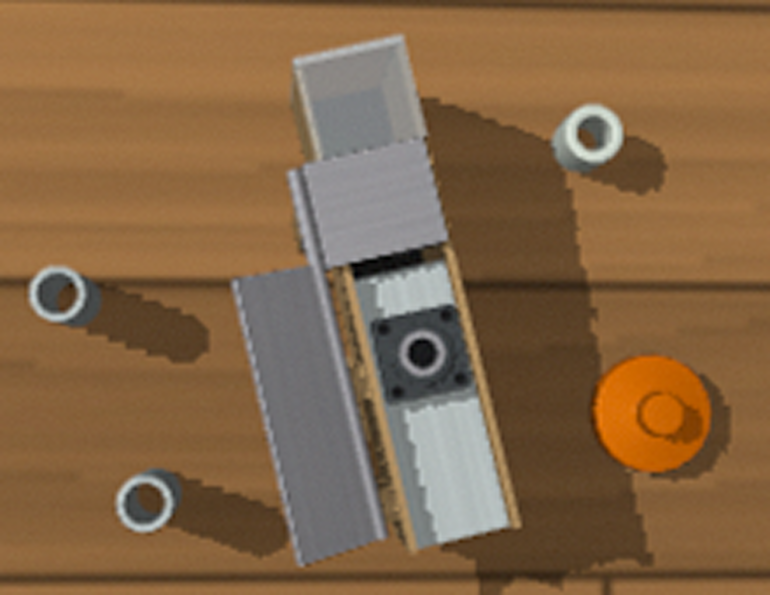

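View pics/s1.png

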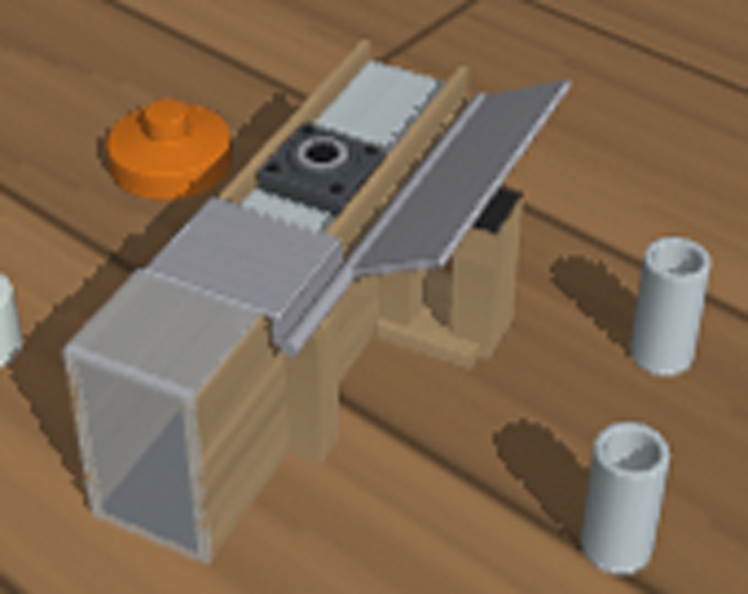

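```bash
python3 - <<'E'
from h import *
c=cam("top"); s=cam("scene")
T=lambda u,v,z:on(c,u/3.5+160,v/3.5+105,z)
S=lambda u,v,z:on(s,u/4.4+180,v/4.4+140,z)
zp=.083+.05*np.sin(.5)+.002
P=[("railR near out",-.150,-.029,.092,T(518,525,.092)),
("railL near out",-.150,.029,.092,T(412,550,.092)),
("plate nearout",-.14,.041+.05*np.cos(.5),zp,T(300,566,zp)),
("plate farout",.005,.041+.05*np.cos(.5),zp,T(235,280,zp)),
("flap fr R",0,-.027,.099,T(447,243,.099)),
("S plate nearout",-.14,.041+.05*np.cos(.5),zp,S(571,83,zp)),
("S plate farout",.005,.041+.05*np.cos(.5),zp,S(440,263,zp)),
("S railR near",-.15,-.027,.092,S(365,42,.092)),
("S railL near",-.15,.027,.092,S(463,70,.092)),
]
A=np.array([p[1:3] for p in P]);B=np.array([p[4][:2] for p in P])
ca=A.mean(0);cb=B.mean(0)
u=(A-ca)[:,0]+1j*(A-ca)[:,1];w=(B-cb)[:,0]+1j*(B-cb)[:,1]
yaw=np.angle((np.conj(u)*w).sum());R=np.array([[np.cos(yaw),-np.sin(yaw)],[np.sin(yaw),np.cos(yaw)]])
o=cb-R@ca
print("yaw",yaw,"origin",o)
for p,e in zip(P,(B-o)@R-A): print(p[0],p[4].round(4),(e*1000).round(1))
# bearing: boss top centre
b=T(422,353,.095)[:2]; b2=S(322,152,.095)[:2]
print("bearing chute", ((b-o)@R).round(4),((b2-o)@R).round(4))
np.savez("ch.npz",yaw=yaw,o=o)
# annotate reprojection
for n,cc in(("top",c),("scene",s)):
    im=cc["img"].copy()
    for x,y,z in[(0,-.023,.082),(0,.001,.082),(-.15,.025,.092),(-.15,-.025,.092),(-.008,.025,.092),(-.008,-.025,.092),(.11,.029,.099),(.11,-.029,.099),(-.14,.041,.085),(.005,.041,.085),(.055,0,.099),(0,0,.099)]:
        q=pr(cc,[*(o+R@[x,y]),z]); cv2.circle(im,(round(q[0]*8),round(q[1]*8)),8,(0,0,255),-1,shift=3)
    x0,x1,y0,y1=(160,380,105,275) if n=="top" else (180,350,140,275)
    cv2.imwrite(f"pics/chk_{n}.png",cv2.resize(im[y0:y1,x0:x1],None,fx=3.5,fy=3.5,interpolation=cv2.INTER_CUBIC))
E
```

```text
yaw 0.23213451860477274 origin [0.60312125 0.00588937]
railR near out [ 0.4634 -0.0568  0.092 ] [-0.5  0.1]
railL near out [ 0.4511 -0.0026  0.092 ] [ 0.1 -2.3]
plate nearout [0.446  0.0544 0.109 ] [-1.8 -1.5]
plate farout [0.5863 0.0873 0.109 ] [-2.6 -1.8]
flap fr R [ 0.6067 -0.0202  0.099 ] [-2.5  0.8]
S plate nearout [0.4497 0.0587 0.109 ] [2.9 1.8]
S plate farout [0.589  0.0911 0.109 ] [0.8 1.3]
S railR near [ 0.4645 -0.0539  0.092 ] [1.4 0.7]
S railL near [ 0.4529 -0.001   0.092 ] [2.2 0.9]
bearing chute [-0.0542 -0.0011] [-0.0544 -0.0003]
```

```bash
python3 -c "
import cv2,numpy as np
a=cv2.imread('pics/chk_top.png');print(a.shape)"
```

```text
(595, 770, 3)
```

View pics/chk_top.png

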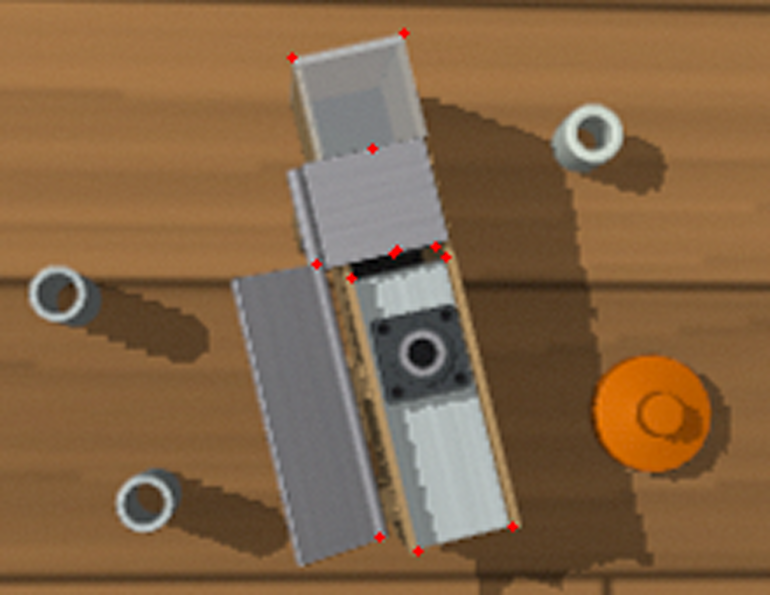

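The reprojected chute points lie on the image edges, within about 3 mm. The bearing is at chute (-54, -1), which fits the stated 40 to 75 range. Next I'll work out the turn and the approach.

```bash
cat >> h.py <<'E'
from scipy.spatial.transform import Rotation as Ro
_d=np.load("ch.npz"); yaw=float(_d["yaw"]); O=_d["o"]; R2=np.array([[np.cos(yaw),-np.sin(yaw)],[np.sin(yaw),np.cos(yaw)]])
def st(goal=None):
    o=get_obs(); M=Ro.from_quat(o["ee_rot"]).as_matrix(); p=np.array(o["position"])
    print("t",round(o["clock"],2),"pos",p.round(4),"chute",((p[:2]-O)@R2).round(4),"F chute",(R2.T@np.array(o["ft_force"])[:2]).round(1),round(o["ft_force"][2],1),"grip",round(o["grip_width"],3))
    e=np.array([-np.sin(yaw),np.cos(yaw),0]); 
    for s in(1,-1): print("turn for z along",s,"chute y:",round(float(np.arctan2(np.dot(np.cross(M[:,2],s*e),M[:,0]),np.dot(M[:,2],s*e))),3))
    print("tool axes\n",M.round(3)); 
    if goal is not None:
        g=np.array([*(O+R2@np.array(goal[:2])),goal[2]]); print("shift tool",(M.T@(g-p)).round(4))
E
python3 - <<'E'
from h import *
st([-.105,.036,.2])
E
```

```text
t 0.2 pos [0.2129 0.5874 0.2121] chute [-0.246   0.6557] F chute [-0.4 -0.6] -0.5 grip 0.997
turn for z along 1 chute y: -0.58
turn for z along -1 chute y: 2.562
tool axes
 [[-0.    -0.94   0.341]
 [-0.001  0.341  0.94 ]
 [-1.     0.    -0.001]]
shift tool [ 0.0125 -0.4575 -0.4411]
```

{"op": "play_rows", "data": {
  "increments": "0 0 0 -0.145;0 0 0 -0.145;0 0 0 -0.145;0 0 0 -0.145;0 0 0 0",
  "hand": -0.4,
  "squeeze": 60
}}

```text
clock: 0.7
position: [0.2127, 0.5867, 0.2108]
ee_rot: [0.559, -0.434, -0.558, -0.432]
ft_force: [-0.3, 0.3, 0.4]
grip_width: 0.703
```

```bash
python3 - <<'E'
from h import *
st([-.105,.036,.2])
E
```

```text
t 0.7 pos [0.2127 0.5867 0.2108] chute [-0.2464  0.6551] F chute [-0.2  0.3] 0.4 grip 0.703
turn for z along 1 chute y: 0.019
turn for z along -1 chute y: -3.122
tool axes
 [[-0.001 -0.969 -0.249]
 [-0.003 -0.249  0.969]
 [-1.     0.002 -0.003]]
shift tool [ 0.0124 -0.1293 -0.6217]
```

{"op": "play_rows", "data": {
  "increments": "0 -0.007 -0.034 0.019;0 -0.007 -0.034 0;0 -0.007 -0.034 0;0 -0.007 -0.034 0;0 -0.007 -0.034 0;0 -0.007 -0.034 0;0 -0.007 -0.034 0;0 -0.007 -0.034 0;0 -0.007 -0.034 0;0 -0.007 -0.034 0;0 -0.007 -0.034 0;0 -0.007 -0.034 0;0 -0.007 -0.034 0;0 -0.007 -0.034 0;0 -0.007 -0.034 0"
}}

```text
clock: 2.2
position: [0.4203, 0.0923, 0.2097]
ee_rot: [-0.538, 0.458, 0.541, 0.457]
ft_force: [0.6, -0.5, -1.0]
grip_width: 0.702
```

```bash
python3 - <<'E'
from h import *
st([-.105,.036,.16])
E
```

```text
t 2.2 pos [0.4203 0.0923 0.2097] chute [-0.158   0.1262] F chute [ 0.5 -0.6] -1.0 grip 0.702
turn for z along 1 chute y: -0.069
turn for z along -1 chute y: 3.073
tool axes
 [[-0.004 -0.987 -0.162]
 [ 0.002 -0.162  0.987]
 [-1.     0.003  0.003]]
shift tool [ 0.0492 -0.0593 -0.0865]
```

{"op": "play_rows", "data": {
  "increments": "0 0 0 -0.069;0 -0.011 -0.018 0;0 -0.011 -0.018 0;0 -0.011 -0.018 0;0 -0.011 -0.018 0;0.016 -0.009 -0.018 0;0.016 0 0 0;0.016 0 0 0;0 0 0 0"
}}

```text
clock: 3.1
position: [0.4954, 0.0064, 0.1609]
ee_rot: [-0.542, 0.452, 0.544, 0.454]
ft_force: [-0.2, 0.4, 0.3]
grip_width: 0.705
```

```bash
python3 - <<'E'
from h import *
st([-.105,.036,.16])
for n,b in(("top",(160,380,105,275)),("scene",(180,350,100,275))):
    c=cam(n); x0,x1,y0,y1=b
    cv2.imwrite(f"pics/a_{n}.png",cv2.resize(c["img"][y0:y1,x0:x1],None,fx=3.3,fy=3.3,interpolation=cv2.INTER_CUBIC))
E
```

```text
t 3.1 pos [0.4954 0.0064 0.1609] chute [-0.1047  0.0253] F chute [-0.1  0.5] 0.3 grip 0.705
turn for z along 1 chute y: -0.052
turn for z along -1 chute y: 3.09
tool axes
 [[-0.    -0.984 -0.179]
 [ 0.005 -0.179  0.984]
 [-1.    -0.001  0.005]]
shift tool [0.0009 0.0008 0.0107]
```

View pics/a_top.png

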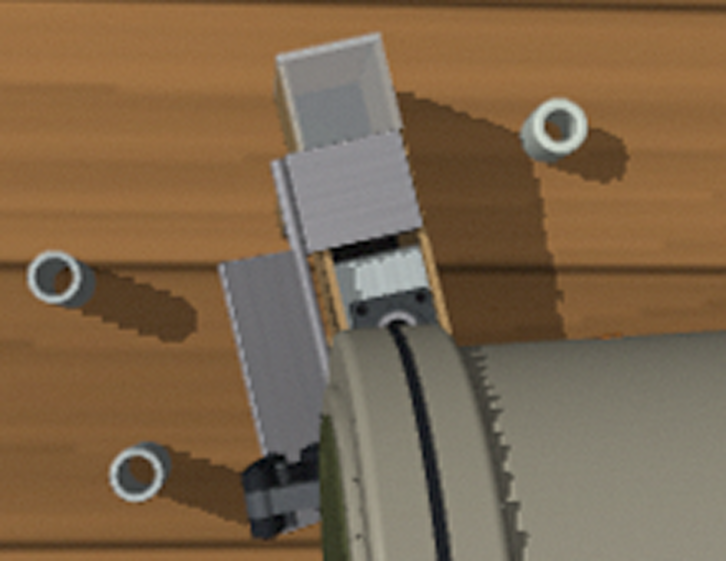

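View pics/a_scene.png

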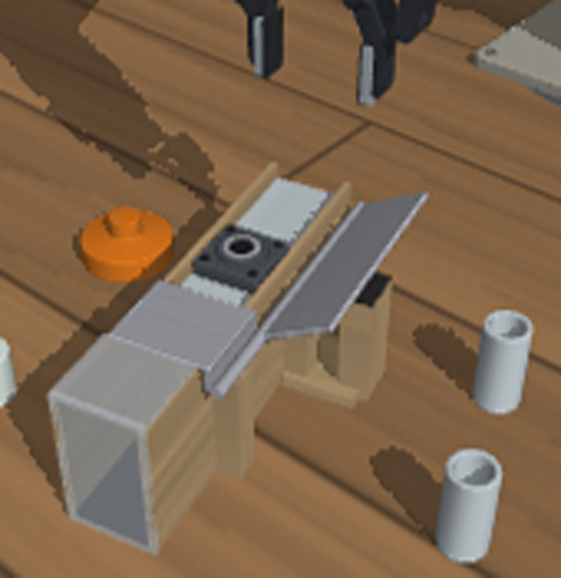

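```bash
python3 - <<'E'
from h import *
c=cam("scene"); p=get_obs()["position"]; xc=((p[:2]-O)@R2)[0]
n=np.array([np.cos(yaw),np.sin(yaw),0])
for u,v in[(255,75),(265,75),(279,70),(359,100),(368,104),(385,95)]:
    o,d=ray(c,u/3.3+180,v/3.3+100)
    P0=np.array([*(O+R2@[xc+.011,0]),0]); X=o+d*((P0-o)@n)/(d@n)
    print((u,v),((X[:2]-O)@R2).round(4),X[2].round(4), "below TCP",(p[2]-X[2]).round(4))
E
```

```text
(255, 75) [-0.0922 -0.0097] 0.1901 below TCP -0.0267
(265, 75) [-0.0922 -0.0032] 0.1917 below TCP -0.0283
(279, 70) [-0.0922  0.0058] 0.1971 below TCP -0.0337
(359, 100) [-0.0922  0.0558] 0.1904 below TCP -0.027
(368, 104) [-0.0922  0.0613] 0.1893 below TCP -0.0259
(385, 95) [-0.0922  0.071 ] 0.1975 below TCP -0.034
```

The fingertips do not appear where the TCP puts them. I'll cross-check that with the top view.

```bash
python3 - <<'E'
from h import *
c=cam("top"); s=cam("scene")
for u,v in[(245,490),(262,535),(262,460),(320,445)]:
  for z in(.15,.2,.25):
    X=on(c,u/3.3+160,v/3.3+105,z); print((u,v),z,((X[:2]-O)@R2).round(4))
p=np.array(get_obs()["position"])
for cc in(c,s): print(pr(cc,p))
print(pr(c,[*(O+R2@[-.1,.0625]),.16]),pr(s,[*(O+R2@[-.094,.0625]),.153]))
im=s["img"]; cv2.imwrite("pics/full_s.png",cv2.resize(im,None,fx=1.55,fy=1.55))
cv2.imwrite("pics/full_t.png",cv2.resize(c["img"],None,fx=1.55,fy=1.55))
E
```

```text
(245, 490) 0.15 [-0.1109  0.096 ]
(245, 490) 0.2 [-0.1056  0.0941]
(245, 490) 0.25 [-0.1003  0.0923]
(262, 535) 0.15 [-0.1339  0.0928]
(262, 535) 0.2 [-0.1265  0.0912]
(262, 535) 0.25 [-0.1192  0.0897]
(262, 460) 0.15 [-0.0988  0.0847]
(262, 460) 0.2 [-0.0945  0.0839]
(262, 460) 0.25 [-0.0903  0.083 ]
(320, 445) 0.15 [-0.0983  0.0556]
(320, 445) 0.2 [-0.0941  0.0573]
(320, 445) 0.25 [-0.0899  0.059 ]
(np.float64(276.5808688259289), np.float64(238.94574351345938))
(np.float64(276.09886634091185), np.float64(136.44112631914635))
(np.float64(253.2830081587308), np.float64(242.39187574250133)) (np.float64(291.49358046129964), np.float64(147.96245148139917))
```

View pics/full_s.png

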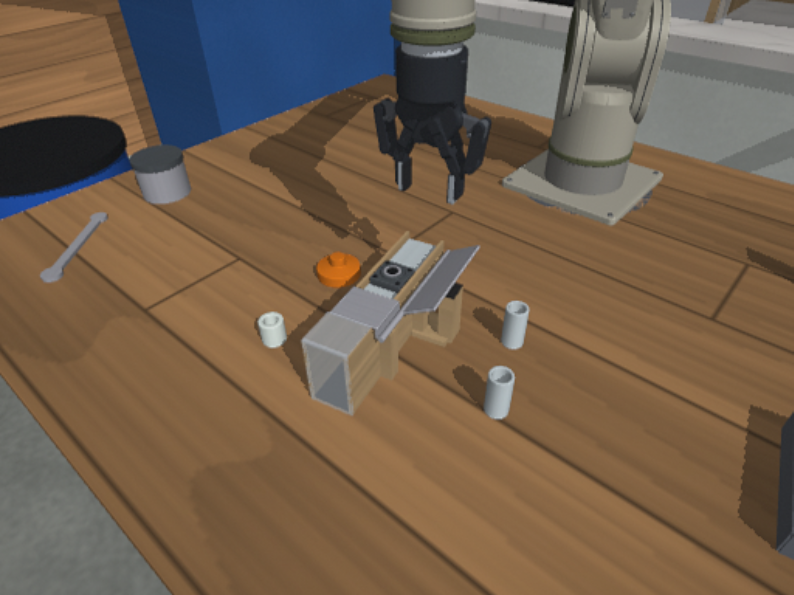

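View pics/full_t.png

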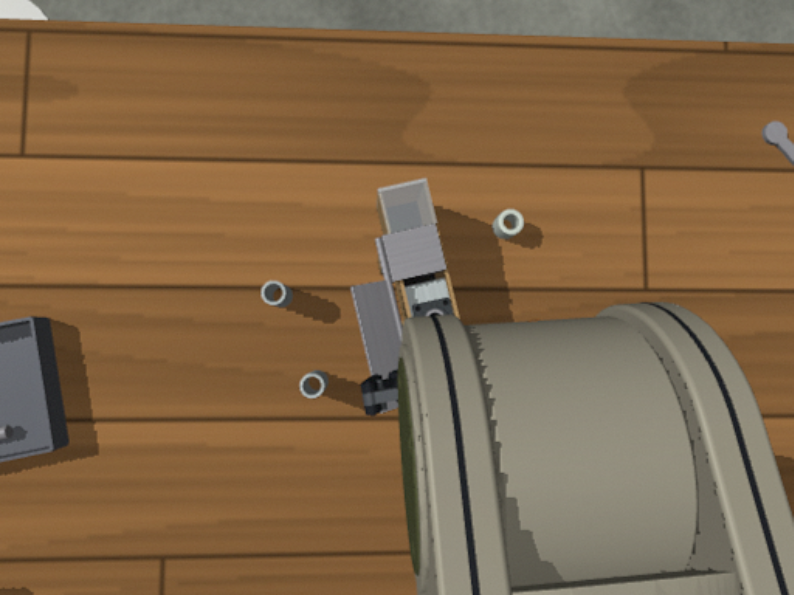

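```bash
python3 - <<'E'
from h import *
i=cv2.imread("pics/full_s.png"); i=cv2.resize(i,None,fx=1/1.55,fy=1/1.55)
s=cam("scene"); i=s["img"].copy()
cv2.imwrite("pics/z_s.png",cv2.resize(i[60:150,230:330],None,fx=6.5,fy=6.5,interpolation=cv2.INTER_CUBIC))
E
```

```text
(no output)
```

View pics/z_s.png

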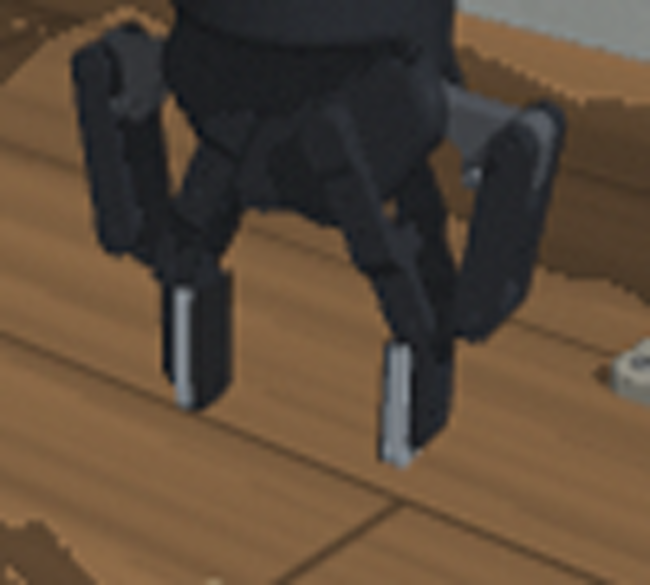

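{"op": "play_rows", "data": {
  "increments": "0 0 0.007 -0.052;0.015 0 0 0;0.015 0 0 0;0 0 0 0"
}}

```text
clock: 3.8
position: [0.4974, 0.0154, 0.1358]
ee_rot: [0.557, -0.433, -0.555, -0.441]
ft_force: [-0.2, -0.6, 0.0]
grip_width: 0.702
```

```bash
python3 - <<'E'
from h import *
st([-.105,.032,.11])
s=cam("scene"); i=s["img"]
cv2.imwrite("pics/z2.png",cv2.resize(i[80:210,210:340],None,fx=4.5,fy=4.5,interpolation=cv2.INTER_CUBIC))
E
```

```text
t 3.8 pos [0.4974 0.0154 0.1358] chute [-0.1007  0.0336] F chute [-0.3 -0.5] 0.0 grip 0.702
turn for z along 1 chute y: 0.006
turn for z along -1 chute y: -3.136
tool axes
 [[ 0.009 -0.972 -0.236]
 [ 0.008 -0.236  0.972]
 [-1.    -0.011  0.006]]
shift tool [ 0.0257  0.0046 -0.0017]
```

View pics/z2.png

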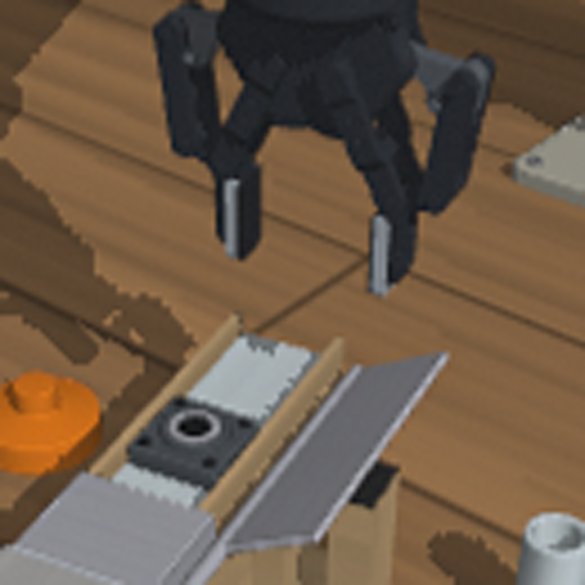

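```bash
python3 - <<'E'
from h import *
s=cam("top"); i=s["img"].copy()
for x in(-.112,-.101,-.09):
  for y in (.065,.08):
    q=pr(s,[*(O+R2@[x,y]),.14]); cv2.circle(i,(round(q[0]*8),round(q[1]*8)),5,(0,0,255),-1,shift=3)
cv2.imwrite("pics/z3.png",cv2.resize(i[205:285,215:315],None,fx=7,fy=7,interpolation=cv2.INTER_CUBIC))
E
```

```text
(no output)
```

View pics/z3.png

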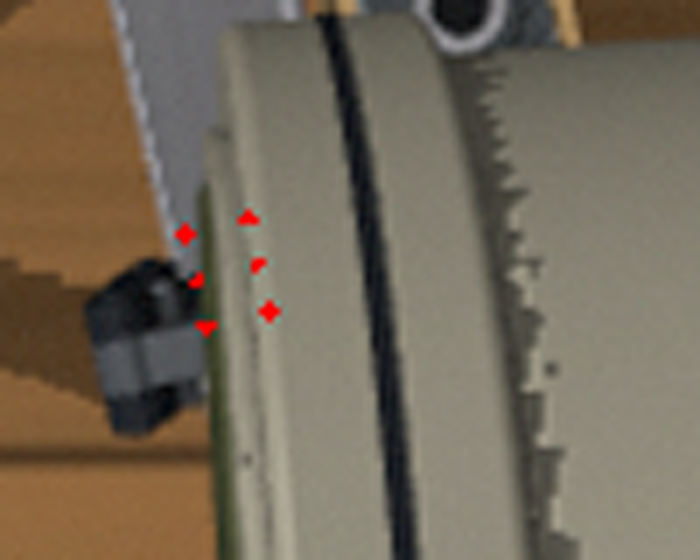

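```bash
python3 - <<'E'
from h import *
c=cam("top"); s=cam("scene")
def tri(a,b):
    o1,d1=ray(c,*a);o2,d2=ray(s,*b)
    k=np.linalg.lstsq(np.c_[d1,-d2],o2-o1,rcond=None)[0]; A=o1+k[0]*d1;B=o2+k[1]*d2
    print(((A+B)[:2]/2-O)@R2,(A+B)[2]/2,"gap",np.linalg.norm(A-B))
tri((228.9,256),(318.9,97))
for px in[(228,248),(235,267)]: tri(px,(318.9,97))
st()
n=np.array([np.cos(yaw),np.sin(yaw),0])
for x in(-.09,-.1,-.11,-.12):
  for u,v in[(235,256),(240,256),(380,292)]:
    o,d=ray(s,u/4.5+210,v/4.5+80); P0=np.array([*(O+R2@[x,0]),0]); X=o+d*((P0-o)@n)/(d@n); print(x,(u,v),((X[:2]-O)@R2).round(4),X[2].round(4))
E
```

```text
[-0.10131932  0.10121307] 0.26100539589065713 gap 0.004068672575856411
[-0.09147805  0.10197376] 0.26520966844360533 gap 0.008547458116200684
[-0.11773236  0.09656935] 0.25327644348866263 gap 0.0030525836553484402
t 4.0 pos [0.4986 0.0152 0.1376] chute [-0.0995  0.0331] F chute [0.  0.5] -0.0 grip 0.7
turn for z along 1 chute y: 0.006
turn for z along -1 chute y: -3.136
tool axes
 [[ 0.012 -0.972 -0.236]
 [ 0.009 -0.236  0.972]
 [-1.    -0.014  0.006]]
-0.09 (235, 256) [-0.09   0.002] 0.1633
-0.09 (240, 256) [-0.09    0.0044] 0.1639
-0.09 (380, 292) [-0.09    0.0696] 0.1641
-0.1 (235, 256) [-0.1    -0.0032] 0.1565
-0.1 (240, 256) [-0.1    -0.0007] 0.1572
-0.1 (380, 292) [-0.1     0.0658] 0.1574
-0.11 (235, 256) [-0.11   -0.0083] 0.1498
-0.11 (240, 256) [-0.11   -0.0058] 0.1505
-0.11 (380, 292) [-0.11    0.0619] 0.1507
-0.12 (235, 256) [-0.12   -0.0134] 0.1431
-0.12 (240, 256) [-0.12   -0.0109] 0.1437
-0.12 (380, 292) [-0.12   0.058] 0.144
```

{"op": "play_rows", "data": {
  "increments": "0.012 0.003 0 0;0.012 0.002 0 0;0.010 0 0 0;0 0 0 0"
}}

```text
clock: 4.4
position: [0.4941, 0.0143, 0.1015]
ee_rot: [0.557, -0.432, -0.554, -0.443]
ft_force: [-0.5, -0.1, -0.3]
grip_width: 0.699
```

```bash
python3 - <<'E'
from h import *
st([-.105,.034,.08])
s=cam("scene"); i=s["img"]
cv2.imwrite("pics/z4.png",cv2.resize(i[80:210,210:340],None,fx=4.5,fy=4.5,interpolation=cv2.INTER_CUBIC))
E
```

```text
t 4.4 pos [0.4941 0.0143 0.1015] chute [-0.1042  0.0333] F chute [-0.5 -0. ] -0.3 grip 0.699
turn for z along 1 chute y: 0.005
turn for z along -1 chute y: -3.136
tool axes
 [[ 0.013 -0.972 -0.235]
 [ 0.009 -0.235  0.972]
 [-1.    -0.015  0.006]]
shift tool [0.0215 0.0011 0.0006]
```

View pics/z4.png

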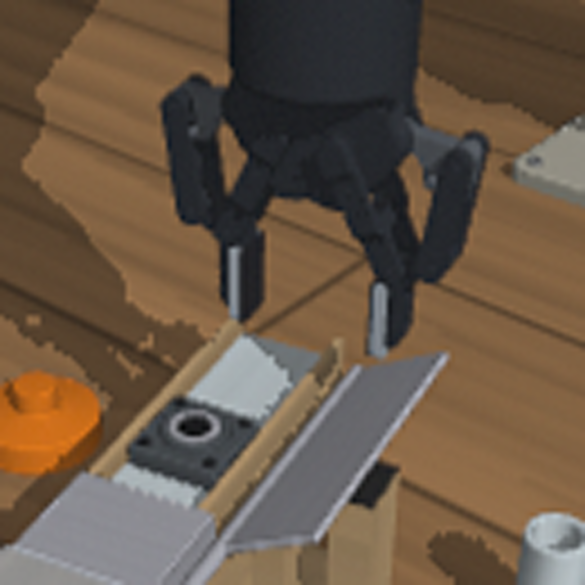

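{"op": "play_rows", "data": {
  "increments": "0.008 0 0 0;0.006 0 0 0;0 0 0 0"
}}

```text
clock: 4.75
position: [0.495, 0.0144, 0.0873]
ee_rot: [0.558, -0.432, -0.554, -0.443]
ft_force: [1.1, 0.3, 0.6]
grip_width: 0.701
```

```bash
python3 - <<'E'
from h import *
st([-.105,.034,.08])
s=cam("scene"); i=s["img"]
cv2.imwrite("pics/z5.png",cv2.resize(i[80:210,210:340],None,fx=4.5,fy=4.5,interpolation=cv2.INTER_CUBIC))
E
```

```text
t 4.75 pos [0.495  0.0144 0.0873] chute [-0.1033  0.0332] F chute [1.2 0.1] 0.6 grip 0.701
turn for z along 1 chute y: 0.005
turn for z along -1 chute y: -3.136
tool axes
 [[ 0.014 -0.972 -0.235]
 [ 0.009 -0.235  0.972]
 [-1.    -0.016  0.006]]
shift tool [0.0072 0.0019 0.0008]
```

View pics/z5.png

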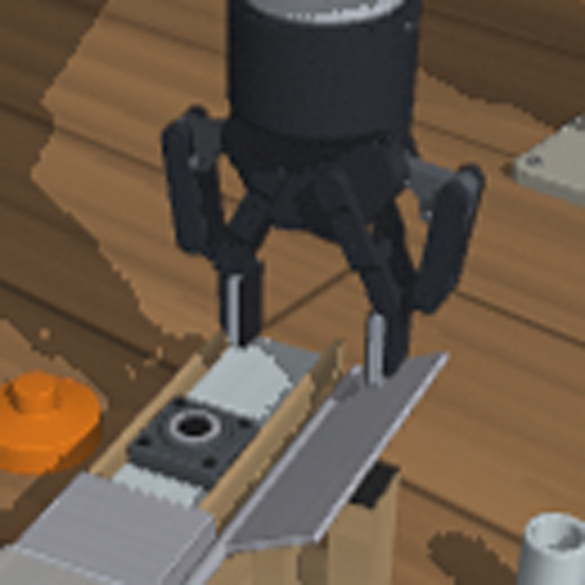

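{"op": "play_rows", "data": {
  "increments": "0.005 0.001 0 0;0.004 0 0 0;0 0 0 0"
}}

```text
clock: 5.1
position: [0.4946, 0.0143, 0.0782]
ee_rot: [0.558, -0.431, -0.553, -0.443]
ft_force: [-0.7, -1.2, -0.6]
grip_width: 0.698
```

```bash
python3 - <<'E'
from h import *
st([-.105,.034,.07])
s=cam("scene"); i=s["img"]
cv2.imwrite("pics/z6.png",cv2.resize(i[80:210,210:340],None,fx=4.5,fy=4.5,interpolation=cv2.INTER_CUBIC))
E
```

```text
t 5.1 pos [0.4946 0.0143 0.0782] chute [-0.1037  0.0332] F chute [-0.9 -1. ] -0.6 grip 0.698
turn for z along 1 chute y: 0.005
turn for z along -1 chute y: -3.136
tool axes
 [[ 0.015 -0.972 -0.235]
 [ 0.009 -0.235  0.972]
 [-1.    -0.017  0.006]]
shift tool [0.0082 0.0014 0.0008]
```

View pics/z6.png

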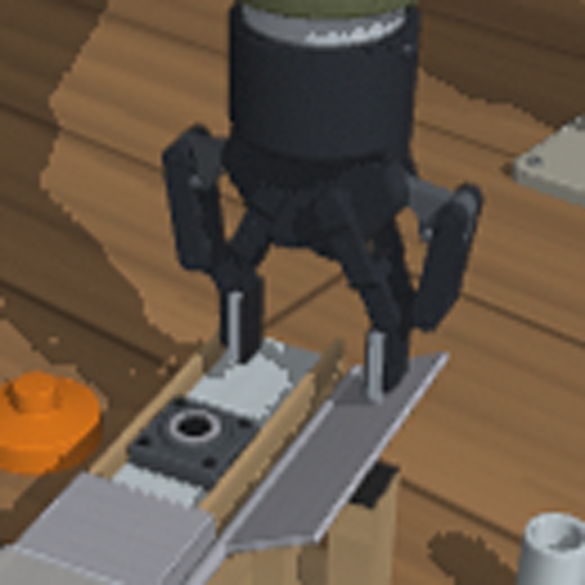

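{"op": "play_rows", "data": {
  "increments": "0.005 0.001 0 0;0.004 0 0 0;0 0 0 0"
}}

```text
clock: 5.45
position: [0.4947, 0.0146, 0.0696]
ee_rot: [0.558, -0.43, -0.553, -0.444]
ft_force: [-0.4, -0.1, 3.0]
grip_width: 0.702
```

```bash
python3 - <<'E'
from h import *
st([-.105,.034,.06])
s=cam("scene"); i=s["img"]
cv2.imwrite("pics/z7.png",cv2.resize(i[80:210,210:340],None,fx=4.5,fy=4.5,interpolation=cv2.INTER_CUBIC))
E
```

```text
t 5.45 pos [0.4947 0.0146 0.0696] chute [-0.1035  0.0335] F chute [-0.4 -0. ] 3.0 grip 0.702
turn for z along 1 chute y: 0.005
turn for z along -1 chute y: -3.136
tool axes
 [[ 0.018 -0.972 -0.235]
 [ 0.011 -0.235  0.972]
 [-1.    -0.02   0.006]]
shift tool [0.0096 0.0017 0.0005]
```

View pics/z7.png

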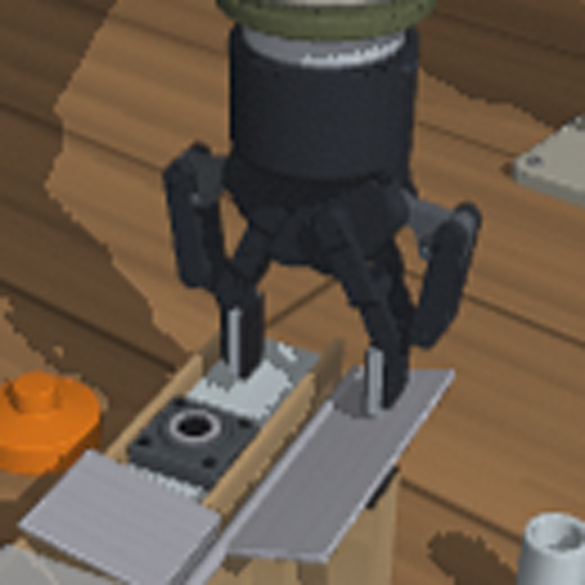

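{"op": "play_rows", "data": {
  "increments": "0.004 0 0 0;0.003 0 0 0;0 0 0 0"
}}

```text
clock: 5.8
position: [0.4951, 0.0153, 0.0627]
ee_rot: [0.558, -0.43, -0.553, -0.444]
ft_force: [-2.1, 0.8, 3.6]
grip_width: 0.699
```

```bash
python3 - <<'E'
from h import *
st([-.105,.034,.06])
s=cam("scene"); i=s["img"]
cv2.imwrite("pics/z8.png",cv2.resize(i[80:210,210:340],None,fx=4.5,fy=4.5,interpolation=cv2.INTER_CUBIC))
E
```

```text
t 5.8 pos [0.4951 0.0153 0.0627] chute [-0.1029  0.034 ] F chute [-1.9  1.2] 3.6 grip 0.699
turn for z along 1 chute y: 0.006
turn for z along -1 chute y: -3.136
tool axes
 [[ 0.018 -0.972 -0.236]
 [ 0.011 -0.236  0.972]
 [-1.    -0.02   0.007]]
shift tool [ 0.0027  0.0021 -0.    ]
```

View pics/z8.png

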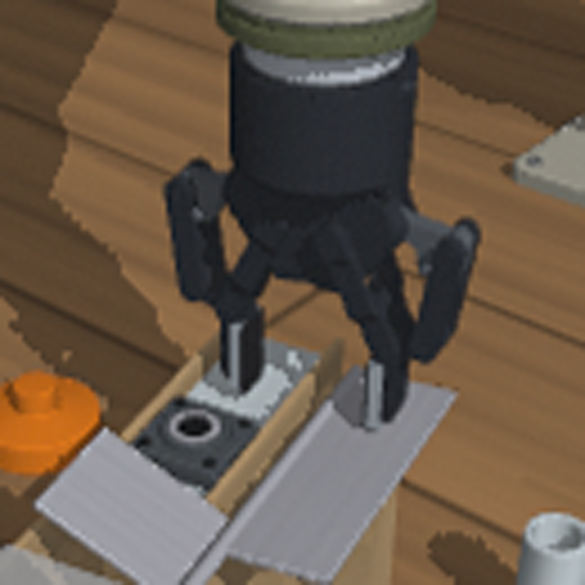

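```bash
cat > ang.py <<'E'
from h import *
s=cam("scene")
for op in(0,.3,.4,.45,.5):
    a=.5-op; r=.05
    q=[pr(s,[*(O+R2@[x,.041+r*np.cos(a)]),.084+r*np.sin(a)]) for x in(-.14,.005)]
    print(op,[((u-210)*4.5,(v-80)*4.5) for u,v in q])
E
python3 ang.py
```

```text
0 [(np.float64(447.3033058934855), np.float64(352.4889763089118)), (np.float64(312.89888425473856), np.float64(538.680236110191))]
0.3 [(np.float64(455.24068017664786), np.float64(380.6313239581821)), (np.float64(323.55176008806063), np.float64(569.0786235839801))]
0.4 [(np.float64(455.84142807628086), np.float64(389.80701737459685)), (np.float64(324.8386560632557), np.float64(578.8085059654403))]
0.45 [(np.float64(455.7570518888032), np.float64(394.3000079107263)), (np.float64(325.05322263040557), np.float64(583.5376997985501))]
0.5 [(np.float64(455.41834197230116), np.float64(398.71400682276476)), (np.float64(324.98351288990034), np.float64(588.1599000405345))]
```

{"op": "play_rows", "data": {
  "increments": "0.002 0 0 0;0.001 -0.005 0 0;0.0005 -0.006 0 0;0 0 0 0"
}}

```text
clock: 6.3
position: [0.5028, 0.0169, 0.061]
ee_rot: [0.556, -0.432, -0.555, -0.443]
ft_force: [-0.2, 2.7, 6.4]
grip_width: 0.699
```

```bash
python3 - <<'E'
from h import *
st([-.085,.034,.06])
s=cam("scene"); i=s["img"]
cv2.imwrite("pics/z9.png",cv2.resize(i[80:210,210:340],None,fx=4.5,fy=4.5,interpolation=cv2.INTER_CUBIC))
E
```

```text
t 6.3 pos [0.5028 0.0169 0.061 ] chute [-0.0951  0.0338] F chute [0.4 2.7] 6.4 grip 0.699
turn for z along 1 chute y: 0.006
turn for z along -1 chute y: -3.136
tool axes
 [[ 0.01  -0.972 -0.236]
 [ 0.012 -0.235  0.972]
 [-1.    -0.013  0.009]]
shift tool [ 0.0011 -0.0101  0.0001]
```

View pics/z9.png

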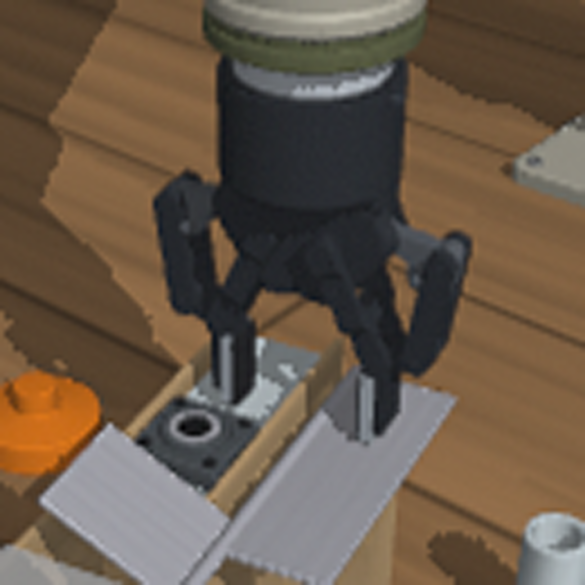

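{"op": "play_rows", "data": {
  "increments": "0.0005 -0.008 0 0;0.0005 -0.008 0 0;0.0005 -0.008 0 0;0.0005 -0.008 0 0;0.0005 0 0 0"
}}

```text
clock: 6.85
position: [0.5281, 0.0218, 0.0608]
ee_rot: [-0.552, 0.435, 0.559, 0.44]
ft_force: [-1.1, 2.5, 10.8]
grip_width: 0.704
```

```bash
python3 - <<'E'
from h import *
st([-.035,.034,.06])
s=cam("scene"); i=s["img"]
cv2.imwrite("pics/z10.png",cv2.resize(i[80:210,210:340],None,fx=4.5,fy=4.5,interpolation=cv2.INTER_CUBIC))
E
```

```text
t 6.85 pos [0.5281 0.0218 0.0608] chute [-0.0694  0.0328] F chute [-0.5  2.7] 10.8 grip 0.704
turn for z along 1 chute y: 0.004
turn for z along -1 chute y: -3.137
tool axes
 [[-0.005 -0.972 -0.234]
 [ 0.012 -0.234  0.972]
 [-1.     0.002  0.013]]
shift tool [ 0.0007 -0.0344  0.0011]
```

View pics/z10.png

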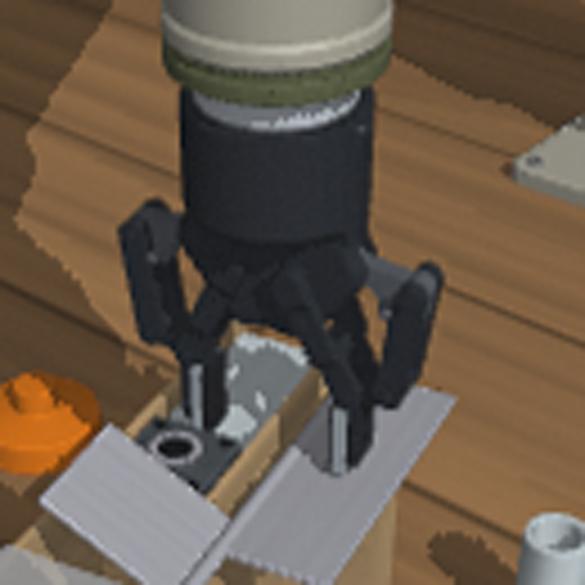

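The flap is fully open and the bearing is moving, with its boss now at (178,450). I'll keep pushing with less added press.

{"op": "play_rows", "data": {
  "increments": "0.0002 -0.008 0 0;0.0002 -0.008 0 0;0.0002 -0.008 0 0;0 0 0 0"
}}

```text
clock: 7.3
position: [0.5477, 0.0254, 0.0609]
ee_rot: [-0.549, 0.438, 0.562, 0.438]
ft_force: [1.8, 1.6, 4.9]
grip_width: 0.701
```

```bash
python3 - <<'E'
from h import *
st([-.035,.034,.06])
s=cam("scene"); i=s["img"]
cv2.imwrite("pics/z11.png",cv2.resize(i[80:230,200:330],None,fx=4,fy=4,interpolation=cv2.INTER_CUBIC))
E
```

```text
t 7.3 pos [0.5477 0.0254 0.0609] chute [-0.0494  0.0317] F chute [2.2 1.2] 4.9 grip 0.701
turn for z along 1 chute y: 0.003
turn for z along -1 chute y: -3.139
tool axes
 [[-0.014 -0.972 -0.233]
 [ 0.012 -0.233  0.972]
 [-1.     0.011  0.015]]
shift tool [ 0.0008 -0.0145  0.0022]
```

View pics/z11.png

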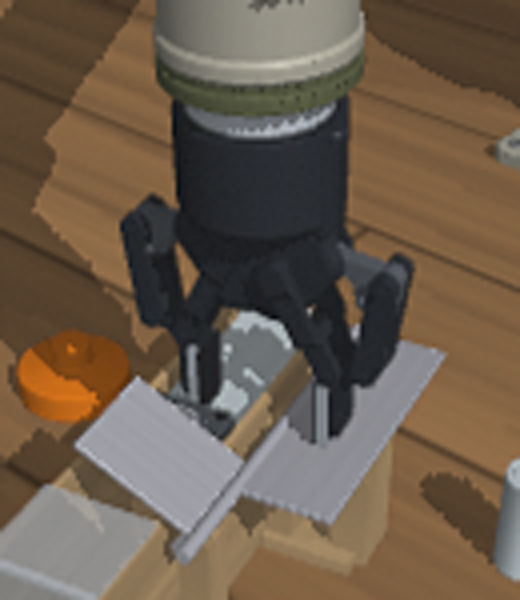

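{"op": "play_rows", "data": {
  "increments": "0.0005 -0.008 0.0005 0;0.0005 -0.007 0.0005 0;0.0005 -0.006 0 0;0.0003 0 0 0"
}}

```text
clock: 7.75
position: [0.5639, 0.0287, 0.0608]
ee_rot: [-0.546, 0.441, 0.564, 0.436]
ft_force: [0.9, 2.4, 6.5]
grip_width: 0.703
```

```bash
python3 - <<'E'
from h import *
st([-.03,.034,.06])
s=cam("scene"); i=s["img"]
cv2.imwrite("pics/z12.png",cv2.resize(i[100:270,180:330],None,fx=3.5,fy=3.5,interpolation=cv2.INTER_CUBIC))
s=cam("top"); i=s["img"]
cv2.imwrite("pics/t12.png",cv2.resize(i[105:275,200:330],None,fx=3.5,fy=3.5,interpolation=cv2.INTER_CUBIC))
E
```

```text
t 7.75 pos [0.5639 0.0287 0.0608] chute [-0.0329  0.0313] F chute [1.5 2.1] 6.5 grip 0.703
turn for z along 1 chute y: 0.002
turn for z along -1 chute y: -3.14
tool axes
 [[-0.024 -0.973 -0.231]
 [ 0.011 -0.232  0.973]
 [-1.     0.021  0.016]]
shift tool [ 0.0008 -0.003   0.0027]
```

View pics/z12.png

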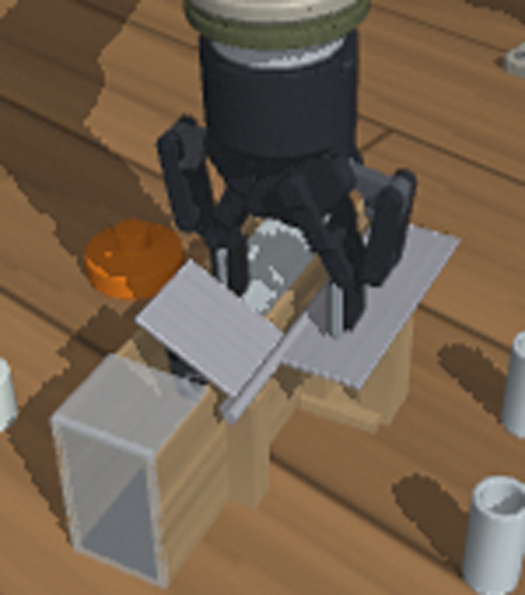

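View pics/t12.png

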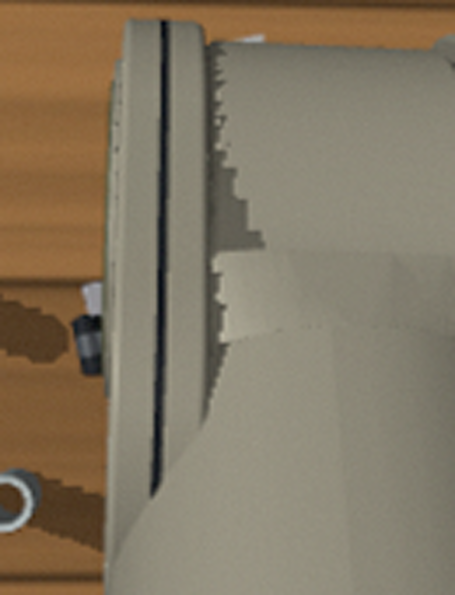

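{"op": "play_rows", "data": {
  "increments": "0.0005 -0.006 0.0005 0;0.0005 -0.005 0.0005 0;0.0003 0 0 0"
}}

```text
clock: 8.15
position: [0.5726, 0.0307, 0.0608]
ee_rot: [-0.544, 0.442, 0.565, 0.435]
ft_force: [-0.8, 2.6, 7.7]
grip_width: 0.697
```

```bash
python3 - <<'E'
from h import *
st([-.02,.034,.06])
s=cam("scene"); i=s["img"]
cv2.imwrite("pics/z13.png",cv2.resize(i[120:270,180:300],None,fx=4,fy=4,interpolation=cv2.INTER_CUBIC))
E
```

```text
t 8.15 pos [0.5726 0.0307 0.0608] chute [-0.024   0.0312] F chute [-0.1  2.7] 7.7 grip 0.697
turn for z along 1 chute y: 0.001
turn for z along -1 chute y: -3.141
tool axes
 [[-0.028 -0.973 -0.231]
 [ 0.011 -0.231  0.973]
 [-1.     0.025  0.017]]
shift tool [ 0.0008 -0.004   0.0028]
```

View pics/z13.png

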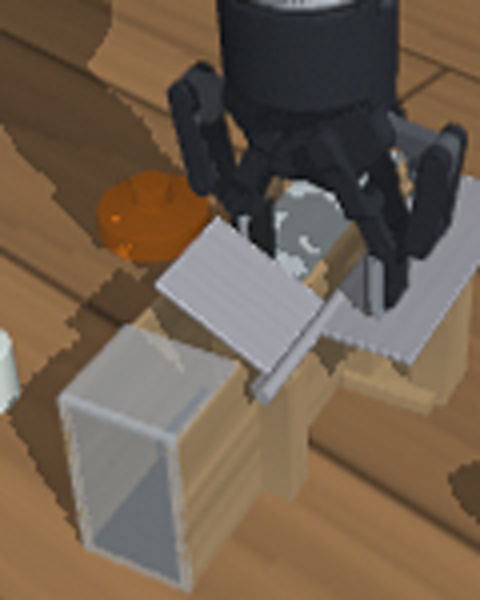

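{"op": "play_rows", "data": {
  "increments": "0.0003 -0.005 0.0005 0;0.0003 0 0 0;0 0.01 0 0;0 0.015 0 0;0 0.015 0 0;0 0.015 0 0;0 0 0 0"
}}

```text
clock: 8.9
position: [0.5274, 0.0178, 0.0642]
ee_rot: [-0.547, 0.44, 0.561, 0.438]
ft_force: [-2.4, -1.5, 4.5]
grip_width: 0.699
```

```bash
python3 - <<'E'
from h import *
st([-.07,.034,.06])
s=cam("scene"); i=s["img"]
cv2.imwrite("pics/z14.png",cv2.resize(i[100:270,180:320],None,fx=3.5,fy=3.5,interpolation=cv2.INTER_CUBIC))
E
```

```text
t 8.9 pos [0.5274 0.0178 0.0642] chute [-0.071  0.029] F chute [-2.7 -0.9] 4.5 grip 0.699
turn for z along 1 chute y: -0.001
turn for z along -1 chute y: 3.141
tool axes
 [[-0.018 -0.973 -0.229]
 [ 0.01  -0.229  0.973]
 [-1.     0.015  0.014]]
shift tool [ 0.0042 -0.001   0.005 ]
```

View pics/z14.png

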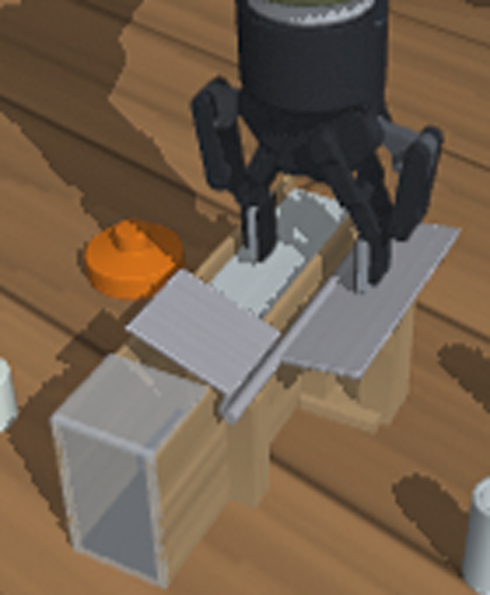

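The ledge in front of the flap is empty, so the bearing has gone in. Now I'll lift off and clear.

{"op": "play_rows", "data": {
  "increments": "-0.01 0 0 0;-0.015 0 0 0;-0.015 0 0 0;-0.02 0 0 0;-0.02 0 0 0;-0.025 0 0 0;-0.025 0 0 0;-0.01 0.01 0.025 0;0 0.01 0.03 0;0 0.01 0.03 0;0 0.01 0.03 0;0 0.01 0.03 0;0 0.01 0.03 0;0 0.01 0.03 0;0 0.01 0.03 0;0 0 0 0"
}}

```text
clock: 10.55
position: [0.4007, 0.2358, 0.2182]
ee_rot: [-0.548, 0.443, 0.559, 0.436]
ft_force: [-0.1, -1.5, 0.8]
grip_width: 0.697
```

```bash
python3 - <<'E'
from h import *
st()
for n,b in(("top",(160,380,105,275)),("scene",(180,350,140,275))):
    c=cam(n); x0,x1,y0,y1=b
    cv2.imwrite(f"pics/e_{n}.png",cv2.resize(c["img"][y0:y1,x0:x1],None,fx=3.5,fy=3.5,interpolation=cv2.INTER_CUBIC))
E
```

```text
t 10.55 pos [0.4007 0.2358 0.2182] chute [-0.1441  0.2703] F chute [-0.5 -1.4] 0.8 grip 0.697
turn for z along 1 chute y: -0.003
turn for z along -1 chute y: 3.138
tool axes
 [[-0.018 -0.974 -0.227]
 [ 0.002 -0.227  0.974]
 [-1.     0.017  0.006]]
```

View pics/e_top.png

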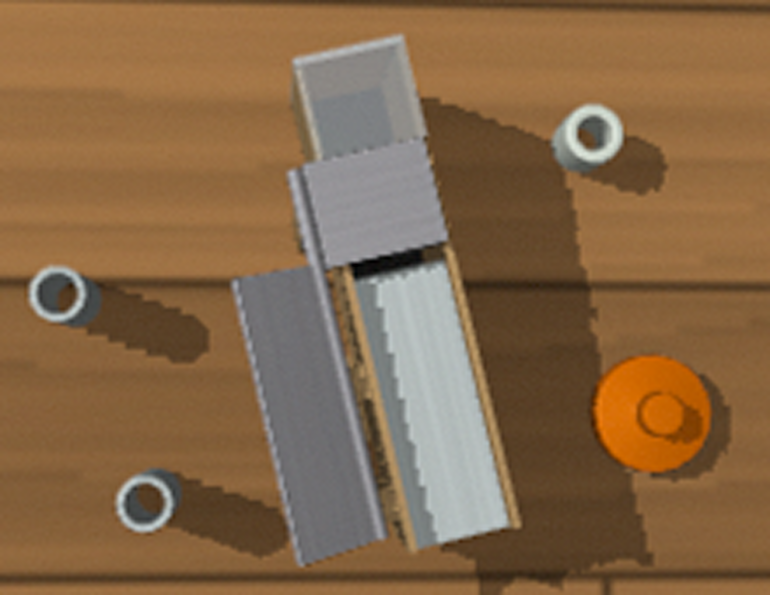

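View pics/e_scene.png

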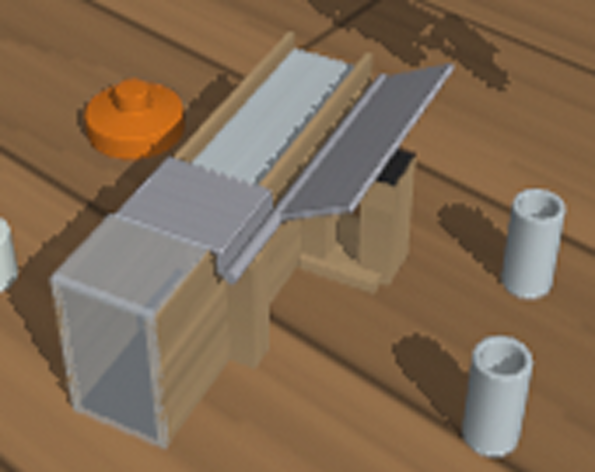

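```bash
python3 - <<'E'
from h import *
a=cv2.imread("pics/scene0.png"); b=cam("scene")["img"]
f=lambda i:cv2.resize(i[185:270,185:265],None,fx=5,fy=5,interpolation=cv2.INTER_CUBIC)
cv2.imwrite("pics/cmp.png",np.hstack([f(a),f(b)]))
for z,x in((.006,-.008),(.006,.05),(.006,.105),(.08,-.008)): print(pr(cam("scene"),[*(O+R2@[x,0]),z]))
E
```

```text
(np.float64(243.5172110679057), np.float64(220.9801044273637))
(np.float64(229.00357009377439), np.float64(239.47578451602686))
(np.float64(213.64704690044434), np.float64(259.0456044367631))
(np.float64(242.14977248666625), np.float64(193.63258629984708))
```

View pics/cmp.png

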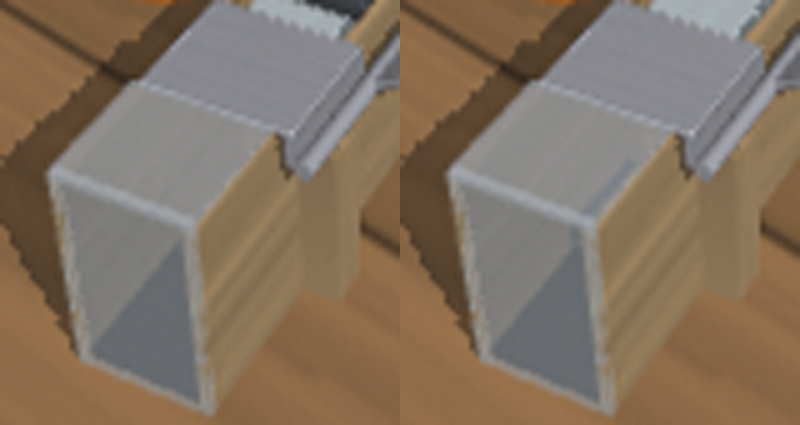

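```bash
python3 - <<'E'
from h import *
c=cam("scene"); a=cv2.imread("pics/scene0.png")
d=cv2.absdiff(a,c["img"]).sum(2)[205:265,190:260]; m=(d>25).astype(np.uint8)
n,l,s,ce=cv2.connectedComponentsWithStats(m)
for k in range(1,n):
    if s[k,4]>6: print(s[k],ce[k]+[190,205])
for u,v in[(231,217),(229,221),(221,231),(219,233)]:
  for z in(.008,.02,.05,.08):
    X=on(c,u,v,z); print((u,v),z,((X[:2]-O)@R2).round(3))
E
```

```text
[32 15  8  8 14] [225.5        223.35714286]
(231, 217) 0.008 [-0.005 -0.028]
(231, 217) 0.02 [ 0.006 -0.021]
(231, 217) 0.05 [ 0.032 -0.003]
(231, 217) 0.08 [0.058 0.014]
(229, 221) 0.008 [ 0.007 -0.026]
(229, 221) 0.02 [ 0.018 -0.019]
(229, 221) 0.05 [ 0.043 -0.001]
(229, 221) 0.08 [0.068 0.016]
(221, 231) 0.008 [ 0.039 -0.025]
(221, 231) 0.02 [ 0.049 -0.018]
(221, 231) 0.05 [ 0.072 -0.001]
(221, 231) 0.08 [0.096 0.017]
(219, 233) 0.008 [ 0.046 -0.026]
(219, 233) 0.02 [ 0.055 -0.019]
(219, 233) 0.05 [ 0.078 -0.001]
(219, 233) 0.08 [0.101 0.016]
```

The dark patch through the acrylic casts to chute x 5 to 50, y about -20, at the height of a bearing lying on the box floor, so it dropped in.

```bash
python3 -c "
from workcell import workorder
print(workorder.hand_in())"
```

```text
the job is handed in; nothing more can be done
None
```

The bearing is in the box and the job is handed in, after 10.7 s on the robot's clock. I pressed the thumb plate down with the left fingertip and held the flap open. The right fingertip then pushed the bearing along the ledge and under the flap. With the plate still held down I drew back, then lifted off and moved clear.

**What the last checks showed:**
- **Flap and ledge:** the flap is shut and the ledge is empty in both camera views.
- **Other parts:** the tubes, sleeve and cap look unmoved, judged by eye against the first pictures.
- **Robot:** it stands well clear, and the wrist force reads only 1–2 N of noise. The largest wrist force I read between moves was about 11 N, while pressing.
- **Bearing:** it is mostly hidden under the flap. A new dark patch seen through the acrylic matches its edge lying on the box floor at about chute x 5–50, but I never saw the whole part.

**What disagreed:**
- **Fingertip height:** the fingertips stood about 22 mm higher than the TCP height and finger overhang implied. I lowered the hand in small steps and used the force reading and pictures to find contact.
- **Camera agreement:** chute points measured from the two cameras differed by up to about 5 mm. That left enough room for this job.

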